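# Set out the gauge-block steps for a dial gauge check

## Task

Set out the gauge blocks on the soaking rail in rising height, one step on the middle of each seat, the lowest step next to the dial gauge. The lowest step is made up of two blocks: wring the thinnest onto the second thinnest, laying it on with a clear overhang of about a third of its width and then sliding it across the face in contact until the sides are flush and square. Keep every block upright, lower them and never let them drop, and leave the bottle and the loupe where they are.

Things in the scene. Friction and masses are not known exactly. Their poses are not given: they have to be found in the camera images.
- block_10: Polished steel gauge block of square section, 24 x 24 mm, 10 mm tall as it stands; the thinnest of the five, a flat tile; a small dark hole in the middle of its top. Origin: centre of its underside; z up, x and y square to its sides. All five blocks start standing loose and apart on a 2 mm thick blue mat, between robot and rail.
- block_20: Polished steel gauge block of square section, 24 x 24 mm, 20 mm tall as it stands; second lowest; a small dark hole in the middle of its top. Origin: centre of its underside; z up, x and y square to its sides.
- block_40: Polished steel gauge block of square section, 24 x 24 mm, 40 mm tall as it stands; middle height; a small dark hole in the middle of its top. Origin: centre of its underside; z up, x and y square to its sides.
- block_60: Polished steel gauge block of square section, 24 x 24 mm, 60 mm tall as it stands; second tallest; a small dark hole in the middle of its top. Origin: centre of its underside; z up, x and y square to its sides.
- block_75: Polished steel gauge block of square section, 24 x 24 mm, 75 mm tall as it stands; the tallest; a small dark hole in the middle of its top. Origin: centre of its underside; z up, x and y square to its sides.
- seat_a: One of four alike fixed seats, dark round discs 46 mm across, 59 to 91 mm apart in a straight row on an aluminium rail (330 x 62 x 12 mm) that lies across the bench. Origin: centre of the disc's underside; the seating face is 8 mm above it, 20 mm above the bench. The letter says nothing about its place in the row.
- seat_b: One of four alike fixed seats, dark round discs 46 mm across, 59 to 91 mm apart in a straight row on an aluminium rail (330 x 62 x 12 mm) that lies across the bench. Origin: centre of the disc's underside; the seating face is 8 mm above it, 20 mm above the bench. The letter says nothing about its place in the row.
- seat_c: One of four alike fixed seats, dark round discs 46 mm across, 59 to 91 mm apart in a straight row on an aluminium rail (330 x 62 x 12 mm) that lies across the bench. Origin: centre of the disc's underside; the seating face is 8 mm above it, 20 mm above the bench. The letter says nothing about its place in the row.
- seat_d: One of four alike fixed seats, dark round discs 46 mm across, 59 to 91 mm apart in a straight row on an aluminium rail (330 x 62 x 12 mm) that lies across the bench. Origin: centre of the disc's underside; the seating face is 8 mm above it, 20 mm above the bench. The letter says nothing about its place in the row.
- dial_rig: Dial gauge rig, fixed, in line with the rail beyond one of its ends, 170 to 205 mm from the nearest seat (beyond the other end: a fixed controller box, 98 mm tall): round slate base, 200 mm across, 18 mm thick, carrying an aluminium stage, black motor and white dial, 213 mm tall. Origin: centre of the base's underside.
- solvent: Bystander: loose brown solvent bottle with black cap, 52 mm across, 105 mm tall. Origin: centre of its underside.
- loupe: Bystander: loose black stand loupe, 42 mm across, 44 mm tall. Origin: centre of its underside.
Things that resemble listed ones, but are neither listed nor needed, are in the scene too. Leave any yellow look-alike of the dial_rig alone.

How it is judged:
By the outcome, as a careful person would: the job done as asked, in the order asked, and still so for the second after the job is handed in, with the robot touching nothing.
It also fails if it takes over 128 s, if anything falls off the work surface, if the arm or the gripper's body presses on something with over 40 N, if the wrist force passes 120 N, or if a joint passes its speed limit or range.

## Robot

A 6-joint arm with a two-finger parallel gripper is mounted at the origin on the work surface. World frame = base frame: x ahead of the robot, y to its left, z up, the work surface at z = 0. Lengths are in m, angles in rad, forces in N, time in s.
With the tool pointing down it reaches from about 0.275 to 0.825 m from the base axis. Payload 4.9 kg.
Tool frame: the origin (TCP) lies midway between the tips of the shut fingers; the grasp point (between the pads) lies 19 mm behind it (grip_point_offset is the distance from the TCP to the grasp point, in m); z points along the fingers, y is the line along which they close (so a half turn about z gives the same grasp; the last joint's range is limited). The gripper opens to 85 mm and grips with 20 to 120 N. Pads are 22 mm wide; open, the fingers measure 114 mm over their backs; the gripper's body (76 mm by 85 mm) begins 54 mm behind the grasp point. The pads swing forward as they close: fully open they stand 13 mm farther back than shut.
Start: joints at [-0.134, 0.326, -0.193, 1.052, 0, 1.437], TCP at [0.55, 0, 0.231] pointing down, gripper open.
Joint ranges: [-2.65, 2.65], [-0.97, 1.79], [-1.3, 1.35], [-1.93, 2.1], [-1.47, 1.37], [-3.14, 3.14]. Speed limits (rad/s): [2.57, 2.57, 3.14, 3.14, 3.14, 3.14].

## Interface

Orientations are given as a rotation vector (axis times angle).
In Python, from cell import * gives the robot as it stands. Calls block until the motion is done:
- movep(position, orientation): joint-space move of the TCP to a pose.
- move_l(position, velocity=0.15, rot=None, until_force=None): straight line of the TCP; rot=None keeps the orientation; velocity is the mean speed in m/s. With until_force (N) it stops when the force on the tool has changed by that much, and returns True; else False.
- set_joints(angles): joint-space move.
- let_go() and grab(newtons=None): open the fingers fully, or close them until they stop; newtons is the grip in N (None keeps the last).
- sleep(seconds).
- ik(position, orientation): joint angles nearest the present ones, or None.
- get_state(): the state.
- grab_frame(name): name is "scene" or "side" or "wrist"; returns a dict with "img" (384x512x3 uint8, red, green, blue), "fx", "fy", "cx", "cy" (pixels), "cam_to_world" (4x4, takes a point from camera to world coordinates); the wrist camera has in their place "T_tool_cam" (4x4, takes a point from camera to tool coordinates, whose origin is the TCP and whose axes are the flange's). Camera axes: x right, y down, z forward; pixel columns grow to the right and rows downward; lengths in m; the calibration is good to about 2 mm. A picture is of the moment at which its call begins: read the wrist's pose just before it. There is no depth.
A pose or a line that the arm cannot do raises MotionError and nothing moves.
- sign_off(): hands the job in; it is judged then, once.
Trained networks look in the newest picture that a camera, given by its name, has taken for a name from the list of things; names that differ only in an ending like _2 or _b are one class to them, and where a whole thing is asked for, a point or a joint stands for the part that bears it (a point fixed in the world has none). Each returns a list of dicts, best first, with "score" (0 to 1); they miss things now and then, are a little off and sometimes report something else, mostly with a low value. They report only what shows in the picture. A call takes as long as a camera call. They do not tell look-alikes from the thing itself.
- spot_in(camera, name): "centre" ([column, row] in pixels, amid what is visible of it).
- silhouettes(camera, name): "mask" (384x512 bool, what is visible of it) and "centre" ([column, row] in pixels, amid what is visible of it).
- tip_of(camera, name): "centre" ([column, row] in pixels: a listed point, or the origin of a listed thing).
The state is a dict: "clock": time; "q": joint angles; "joint_velocities": joint speeds; "tau": joint torques, N m; "position": TCP position; "eef_rot": TCP orientation; "contact_force": force on the tool from outside, world axes, zero at the start; "wrist_torque": the same for the moment, N m; "finger_gap": opening from 0.0 (shut) to 1.0 (fully open); "grasp_force": force on a finger pad.
Only numpy, scipy, OpenCV 4.12 (cv2) and the standard library are available. Lean on these libraries where they do the work, as an engineer would, in place of code of your own. Each camera call takes 0.05 s, during which the arm holds its last target. There are 200 camera calls.

## Working session

There is one attempt and no reset: what is moved stays moved. The work goes in short steps, each a Python script; the robot and the scene stay as the last script left them, time stands still between calls to the robot, and variables do not carry over. Pictures are saved under pics/ and viewed, at most 14 in all, crops included, and the job is handed in when it is done.

```bash
ls; mkdir -p pics; python3 - <<'E'
from cell import *
import cv2, numpy as np
s=get_state(); print(s)
for n in ["scene","side","wrist"]:
    f=grab_frame(n); cv2.imwrite(f"pics/{n}0.png",f["img"][:,:,::-1]); print(n,f["fx"],f["fy"],f["cx"],f["cy"],np.round(f.get("cam_to_world",f.get("T_tool_cam")),3).tolist())
E
```

```text
pics
{'clock': 0.0, 'q': array([-1.34232802e-01,  3.26984557e-01, -1.93614683e-01,  1.05199271e+00,
        4.03960087e-06,  1.43658825e+00]), 'joint_velocities': array([ 8.44925516e-04, -1.69392249e-03,  7.14151403e-04,  9.40473418e-04,
        1.84230513e-04,  2.21312260e-05]), 'tau': array([-1.24197268e-03, -4.43398941e+01,  2.62443137e+01,  1.56443648e-02,
       -1.97191571e-04, -6.55614656e-06]), 'position': array([5.49401590e-01, 7.54605575e-05, 2.30468000e-01]), 'eef_rot': array([-2.22045698e+00, -2.22040208e+00,  1.70378539e-03]), 'contact_force': array([ 0.78578882, -0.04945706, -0.64169862]), 'wrist_torque': array([-0.02322961, -0.02910757,  0.01515661]), 'grasp_force': 0.0, 'finger_gap': 1.0044617410456345}
scene 490.45626155185676 490.45626155185676 255.54927623549787 180.9741495534355 [[0.173, 0.786, -0.594, 1.611], [0.985, -0.14, 0.102, -0.304], [-0.003, -0.602, -0.798, 1.493], [0.0, 0.0, 0.0, 1.0]]
side 371.7350862186739 371.7350862186739 251.36768688267475 190.6730404978198 [[-0.865, -0.349, 0.361, 0.182], [-0.502, 0.6, -0.623, 0.55], [0.001, -0.72, -0.694, 0.797], [0.0, 0.0, 0.0, 1.0]]
wrist 281.6876502369342 281.6876502369342 250.58648046406435 190.71237334793193 [[-0.0, -0.954, -0.299, 0.076], [1.0, -0.001, 0.001, -0.0], [-0.001, -0.299, 0.954, -0.144], [0.0, 0.0, 0.0, 1.0]]
```

View pics/scene0.png

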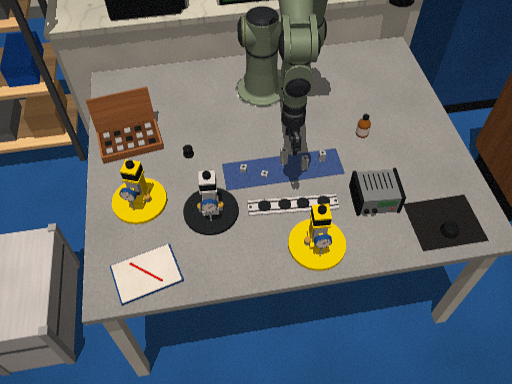

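View pics/wrist0.png

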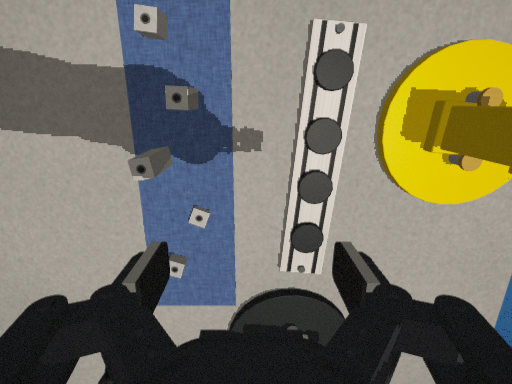

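View pics/side0.png

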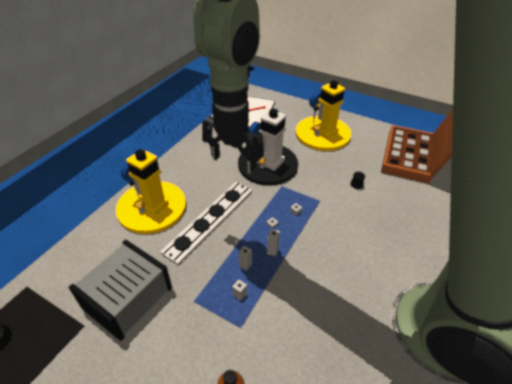

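The rig with the slate base stands at the -y end of the rail (wrist image bottom, (290,320)). The five blocks show in the wrist image at (146,20), (178,98), (140,168), (199,217) and (177,266). The seats run from (333,70) down to (307,237). The two small blocks are nearest the rig.

I'll fit box and disc models to the silhouettes from two raised wrist views.

```bash
cat > h.py <<'E'
from cell import *
import cv2, numpy as np
from scipy.optimize import minimize
from scipy.spatial.transform import Rotation as R
H=dict(block_10=.010,block_20=.020,block_40=.040,block_60=.060,block_75=.075)
def snap(name):
    s=get_state(); f=grab_frame(name)
    if name=="wrist":
        T=np.eye(4); T[:3,:3]=R.from_rotvec(s["eef_rot"]).as_matrix(); T[:3,3]=s["position"]
        f["cam_to_world"]=T@f["T_tool_cam"]
    f["W"]=np.linalg.inv(f["cam_to_world"]); return f
def proj(f,P):
    p=np.atleast_2d(P)@f["W"][:3,:3].T+f["W"][:3,3]
    return np.c_[f["fx"]*p[:,0]/p[:,2]+f["cx"],f["fy"]*p[:,1]/p[:,2]+f["cy"]]
def unproj(f,px,z):
    d=f["cam_to_world"][:3,:3]@[(px[0]-f["cx"])/f["fx"],(px[1]-f["cy"])/f["fy"],1]
    c=f["cam_to_world"][:3,3]; return (c+d*(z-c[2])/d[2])[:2]
def pts(kind,x,y,yaw,z0,z1):
    if kind=="box": a=np.array([[1,1],[-1,1],[-1,-1],[1,-1]])*.012
    else:
        t=np.linspace(0,2*np.pi,40); a=.023*np.c_[np.cos(t),np.sin(t)]
    c,s=np.cos(yaw),np.sin(yaw); a=a@np.array([[c,s],[-s,c]])+[x,y]
    return np.r_[np.c_[a,np.full(len(a),z0)],np.c_[a,np.full(len(a),z1)]]
def fit(views,kind,z0,z1,yaws=np.radians([-30,0,30]),guess=None):
    """views: (frame,mask); returns best x,y,yaw, mean IoU"""
    f,m=views[0]; S=4
    if guess is None:
        v,u=np.nonzero(m); guess=unproj(f,(u.mean(),v.mean()),(z0+z1)/2)
    crops=[]
    for f,m in views:
        v,u=np.nonzero(m); o=np.array([u.min()-12,v.min()-12]); w=np.array([u.max()+12,v.max()+12])-o
        M=np.zeros((w[1],w[0]),np.float32); ok=(v-o[1],u-o[0]); M[ok]=1
        crops.append((f,o,cv2.resize(M,None,fx=S,fy=S,interpolation=cv2.INTER_LINEAR)>.5))
    def cost(p):
        c=0
        for f,o,M in crops:
            q=(proj(f,pts(kind,p[0]/1e3,p[1]/1e3,p[2]/20,z0,z1))-o+.5)*S-.5
            A=np.zeros(M.shape,np.uint8); cv2.fillConvexPoly(A,cv2.convexHull(np.round(q*16).astype(np.int32)),1,shift=4)
            A=A>0; c-=(A&M).sum()/max(1,(A|M).sum())
        return c/len(crops)
    best=None
    for y in yaws:
        g=np.r_[guess*1e3,y*20]
        r=minimize(cost,g,method="Nelder-Mead",options=dict(initial_simplex=[g,g+[4,0,0],g+[0,4,0],g+[0,0,4]],xatol=.02,fatol=1e-4))
        if best is None or r.fun<best.fun: best=r
    yaw=best.x[2]/20; yaw=(yaw+np.pi/4)%(np.pi/2)-np.pi/4
    return best.x[0]/1e3,best.x[1]/1e3,yaw,-best.fun
def rv(phi):
    """tool down, closing axis (tool y) at angle phi from world x; phi=0 is the start pose"""
    return (R.from_euler("z",phi)*R.from_matrix([[0,1,0],[1,0,0],[0,0,-1]])).as_rotvec()
E
python3 - <<'E'
from h import *
for i,p in enumerate([(.47,-.02,.27),(.50,-.1,.27)]):
    movep(p,rv(0)); f=snap("wrist"); cv2.imwrite(f"pics/w{i+1}.png",f["img"][:,:,::-1])
    for n,h in H.items():
        for d in silhouettes("wrist",n)[:3]:
            if d["mask"].sum()<40: continue
            r=fit([(f,d["mask"])],"box",.002,.002+h); print(i,n,round(d["score"],2),np.round(d["centre"]),d["mask"].sum(),np.round(r,4))
    for d in silhouettes("wrist","seat_a")[:6]:
        r=fit([(f,d["mask"])],"cyl",.012,.020,[0]); print(i,"seat",round(d["score"],2),np.round(d["centre"]),np.round(r,4))
print(get_state()["clock"])
E
```

```text
0 block_10 0.82 [256. 194.] 249 [ 0.4775 -0.0769 -0.3378  0.8724]
0 block_10 0.81 [218. 142.] 537 [0.4262 0.0032 0.2391 0.5957]
0 block_10 0.71 [233. 241.] 243 [ 0.4396 -0.1546 -0.2176  0.8678]
0 block_20 0.82 [256. 194.] 249 [ 0.4773 -0.0751 -0.2541  0.7437]
0 block_20 0.81 [218. 142.] 537 [0.4245 0.002  0.1069 0.6654]
0 block_20 0.71 [233. 241.] 243 [ 0.4395 -0.1532 -0.1838  0.7819]
0 block_40 0.82 [256. 194.] 249 [ 0.4768 -0.0691 -0.1485  0.5737]
0 block_40 0.81 [218. 142.] 537 [0.427  0.0037 0.1933 0.8154]
0 block_40 0.71 [233. 241.] 243 [ 0.4399 -0.147  -0.1997  0.566 ]
0 block_60 0.82 [256. 194.] 249 [ 0.4763 -0.0594 -0.0553  0.4705]
0 block_60 0.81 [218. 142.] 537 [0.4291 0.0059 0.1792 0.9503]
0 block_60 0.71 [233. 241.] 243 [ 0.4419 -0.1279 -0.2071  0.4626]
0 block_75 0.82 [256. 194.] 249 [ 0.4761 -0.0529 -0.0435  0.4405]
0 block_75 0.81 [218. 142.] 537 [0.4305 0.0077 0.2377 0.9015]
0 block_75 0.71 [233. 241.] 243 [ 0.4398 -0.1542 -0.175   0.4848]
0 seat 0.76 [372. 117.] [0.6398 0.036  0.1186 0.9375]
0 seat 0.75 [366. 165.] [ 0.6334 -0.0305  0.0711  0.9567]
0 seat 0.63 [386. 
[... 593 characters left out ...]
4 0.2234 0.7176]
1 block_40 0.56 [232. 139.] 272 [ 0.4788 -0.0742 -0.1755  0.677 ]
1 block_60 0.88 [225.  12.] 604 [0.4724 0.0699 0.1031 0.6679]
1 block_60 0.83 [191.  75.] 821 [0.4274 0.0099 0.2079 0.8716]
1 block_60 0.56 [232. 139.] 272 [ 0.4799 -0.071  -0.5958  0.5815]
1 block_75 0.88 [225.  12.] 604 [ 0.4713  0.0816 -0.0043  0.6417]
1 block_75 0.83 [191.  75.] 821 [0.4306 0.0083 0.1852 0.9646]
1 block_75 0.56 [232. 139.] 272 [ 0.482  -0.0677 -0.6204  0.5225]
1 seat 0.98 [358.  50.] [0.6392 0.0361 0.0498 0.9336]
1 seat 0.85 [340. 159.] [ 0.6273 -0.1048  0.5705  0.9523]
1 seat 0.6 [353. 105.] [ 0.6337 -0.0309  0.2127  0.9698]
1 seat 0.44 [370.   4.] [ 0.6465  0.1123 -0.633   0.1831]
1.7333
```

View pics/w1.png

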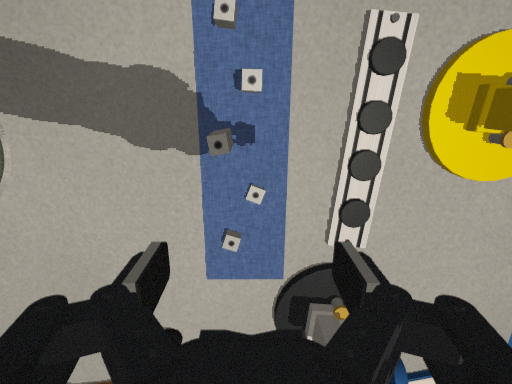

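w1 shows the blocks at (224,10), (252,80), (220,142), (256,194) and (232,241). The four seats run from (388,56) to (355,213). The seat positions agree within 0.5 mm between views, but the block heights need joint fits over several views.

```bash
python3 - <<'E'
from h import *
G=dict(E=(.471,.08),A=(.474,.04),B=(.4305,.008),C=(.4777,-.076),D=(.4396,-.153))
V={k:[] for k in G}
def collect(cam,i):
    f=snap(cam); seen=[]
    for n in H:
        for d in silhouettes(cam,n):
            m=d["mask"]; v,u=np.nonzero(m)
            if m.sum()<40 or v.min()==0 or v.max()>382 or u.min()==0 or u.max()>510 or d["score"]<.3: continue
            if any(np.hypot(*(np.array(d["centre"])-c))<4 for c in seen): continue
            seen.append(d["centre"])
            best=min(((min(np.hypot(*(unproj(f,d["centre"],z)-G[k])) for z in (.005,.02,.04)),k) for k in G))
            if best[0]<.03: V[best[1]].append((f,m))
for i,p in enumerate([(.46,.0,.30),(.50,-.1,.25),(.42,-.1,.20),(.52,-.04,.22),(.45,-.2,.2)]):
    movep(p,rv(0)); collect("wrist",i)
collect("side",0)
for k in G:
    print(k,len(V[k]))
    for n,h in H.items():
        if V[k]: print("  ",n,np.round(fit(V[k],"box",.002,.002+h,guess=np.array(G[k])),4))
print(get_state()["clock"])
f=snap("side"); c=cv2.resize(f["img"][180:320,180:330],None,fx=4,fy=4,interpolation=cv2.INTER_CUBIC); cv2.imwrite("pics/s1.png",c[:,:,::-1])
E
```

```text
E 3
   block_10 [0.471  0.0815 0.0033 0.5739]
   block_20 [0.4711 0.0817 0.006  0.6457]
   block_40 [0.471  0.081  0.0034 0.8021]
   block_60 [0.4711 0.0808 0.0041 0.9496]
   block_75 [0.4711 0.0805 0.0084 0.8509]
A 0
B 5
   block_10 [0.4304 0.008  0.1898 0.4632]
   block_20 [0.4303 0.0078 0.2099 0.5295]
   block_40 [0.4303 0.0078 0.2162 0.6708]
   block_60 [0.4304 0.0078 0.2407 0.8307]
   block_75 [0.4305 0.0076 0.2028 0.9097]
C 6
   block_10 [ 0.4773 -0.0771 -0.3626  0.8928]
   block_20 [ 0.4771 -0.0766 -0.3689  0.7877]
   block_40 [ 0.477  -0.0764 -0.3965  0.61  ]
   block_60 [ 0.4768 -0.0763 -0.408   0.4882]
   block_75 [ 0.4769 -0.0765 -0.3747  0.4396]
D 6
   block_10 [ 0.4391 -0.1533 -0.3304  0.8033]
   block_20 [ 0.4396 -0.152  -0.3169  0.9177]
   block_40 [ 0.4399 -0.1501 -0.3806  0.7161]
   block_60 [ 0.4398 -0.1502 -0.3803  0.5609]
   block_75 [ 0.4397 -0.1517 -0.3491  0.5149]
6.3417
```

View pics/s1.png

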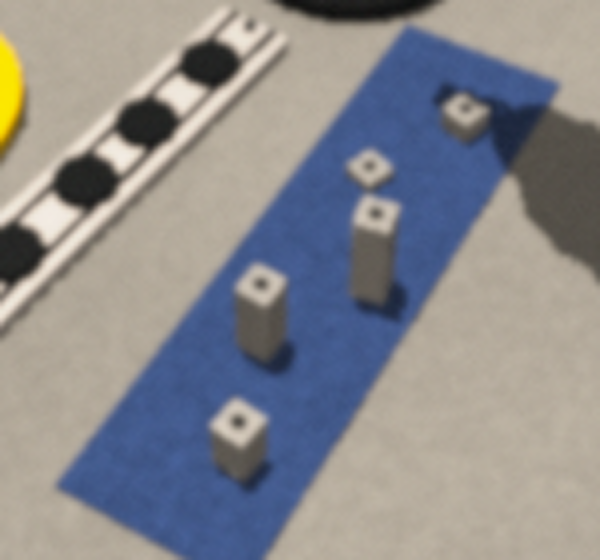

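The side crop shows, from near to far on the mat: 40 at (238,440), 60 at (260,310), 75 at (375,250), 10 at (370,170) and 20 at (465,115). So C is block_10, D is block_20, B is block_75, E is block_60, and block_40 is at about (0.44, 0.155).

Next I'll pick block_20 after a close look and lower it onto the rig-side seat.

```bash
cat >> h.py <<'E'
PHI=-0.0876
SEAT=np.array([[.6271,-.1046],[.6335,-.0307],[.6395,.0360],[.6462,.1122]])
def look(n,xy,z0,kind="box",h=None,phi=PHI,z=.12,move=True,tag=None):
    """hover over xy and fit; nearest detection"""
    if move: movep((xy[0],xy[1],z),rv(phi))
    f=snap("wrist"); h=H[n] if h is None else h; best=None
    if tag: cv2.imwrite(f"pics/{tag}.png",f["img"][:,:,::-1])
    for d in silhouettes("wrist",n):
        if d["mask"].sum()<40: continue
        e=np.hypot(*(unproj(f,d["centre"],z0+h/2)-xy))
        if e<.03 and (best is None or e<best[0]): best=(e,d["mask"],d["score"])
    if best is None: print("no detection",n); return f,None
    r=fit([(f,best[1])],kind,z0,z0+h,np.radians([-30,-10,10,30]) if kind=="box" else [0]); print(n,round(best[2],2),np.round(r,4)); return f,r
def pick(r,zt,N=40,up=.13):
    movep((r[0],r[1],zt+.06),rv(r[2])); 
    if move_l((r[0],r[1],zt),.12,until_force=8): print("touched",get_state()["position"])
    grab(N); s=get_state(); print("gap",round(s["finger_gap"],3),"force",round(s["grasp_force"],1))
    move_l((r[0],r[1],zt+up),.3)
def put(xy,zt,phi=PHI,up=.1,N=4,release=True):
    """zt: nominal tcp height at touchdown"""
    movep((xy[0],xy[1],zt+.04),rv(phi)); move_l((xy[0],xy[1],zt+.004),.12)
    t=move_l((xy[0],xy[1],zt-.0015),.015,until_force=N); print("touch",t,"dz mm",round((get_state()["position"][2]-zt)*1e3,2))
    if release: let_go(); move_l((xy[0],xy[1],zt+up),.25)
E
python3 - <<'E'
from h import *
f,s=look("seat_a",SEAT[0],.012,"cyl",.008)
f,r=look("block_20",(.4396,-.152),.002,phi=-.33,tag="p20")
if r and r[3]>.85:
    pick(r,.004); put(SEAT[0],.022)
    f,b=look("block_20",SEAT[0],.020,tag="v20"); look("seat_a",SEAT[0],.012,"cyl",.008,move=False)
print(get_state()["clock"])
E
```

```text
seat_a 0.78 [ 0.6273 -0.1048  0.0502  0.9393]
block_20 0.83 [ 0.4394 -0.1525 -0.3192  0.9385]
gap 0.271 force 39.7
touch True dz mm 0.47
block_20 0.65 [ 0.6274 -0.1048 -0.0757  0.9655]
seat_a 0.8 [ 0.6268 -0.1047  0.2747  0.4948]
13.6833
```

Block_20 is on the middle of its seat to within 0.5 mm. Next I'll lay block_10 on it with an 8 mm overhang toward the robot, along the closing axis, and look.

```bash
python3 - <<'E'
from h import *
u=np.array([np.cos(PHI),np.sin(PHI)])
f,r=look("block_10",(.4773,-.077),.002,phi=-.36)
if r and r[3]>.8:
    pick(r,.003); put(SEAT[0]-.008*u,.041,N=3,up=.08)
    f,b=look("block_10",SEAT[0]-.008*u,.040,tag="v10")
    c=cv2.resize(f["img"][120:260,170:330],None,fx=4,fy=4,interpolation=cv2.INTER_CUBIC); cv2.imwrite("pics/v10c.png",c[:,:,::-1])
    print((np.array(b[:2])-SEAT[0])@u if b else None)
print(get_state()["clock"])
E
```

```text
block_10 0.69 [ 0.477  -0.0772 -0.3601  0.9565]
gap 0.263 force 39.5
touch True dz mm 0.46
block_10 0.68 [ 0.6197 -0.1035 -0.0929  0.9441]
-0.007473610083422334
19.5333
```

View pics/v10c.png

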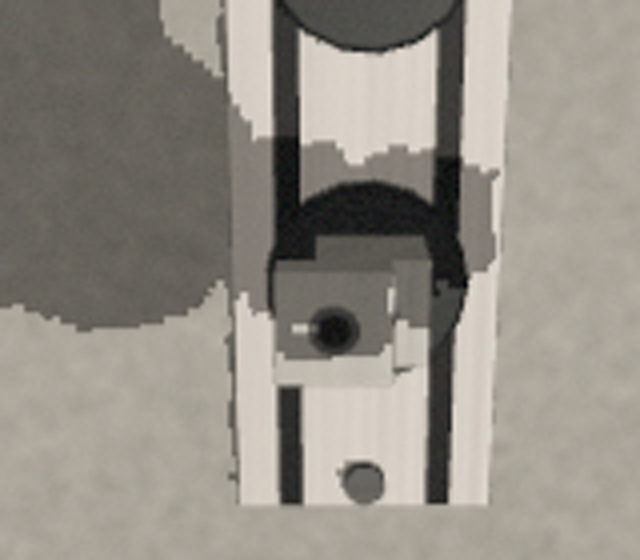

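The crop shows block_10 on block_20 (tile top at (275–393, 272–357)), overhanging about 8 mm toward the robot and square with it. Now I'll regrip it lightly, slide it in contact, and square the pair with a squeeze along each axis.

```bash
python3 - <<'E'
from h import *
u=np.array([np.cos(PHI),np.sin(PHI)]); S=SEAT[0]
P=lambda o,z:(*(S+o*u),z)
move_l(P(-.008,.07),.2); move_l(P(-.008,.0413),.08); grab(20)
print("grip",get_state()["contact_force"])
move_l(P(-.008,.0410),.01); s0=get_state(); move_l(P(0,.0410),.012); s=get_state()
print("slid",s["position"],s["contact_force"]); let_go(); move_l(P(0,.12),.25)
f,b=look("block_10",S,.040,move=False)
c=cv2.resize(f["img"][120:260,170:330],None,fx=4,fy=4,interpolation=cv2.INTER_CUBIC); cv2.imwrite("pics/vslid.png",c[:,:,::-1])
print(get_state()["clock"])
E
```

```text
grip [-0.05445621 -0.0228731   1.75674789]
slid [ 0.62563077 -0.10451316  0.04161688] [-5.46712626  0.91782736  9.86636439]
block_10 0.79 [ 0.6256 -0.1044 -0.0889  0.9363]
23.2833
```

View pics/vslid.png

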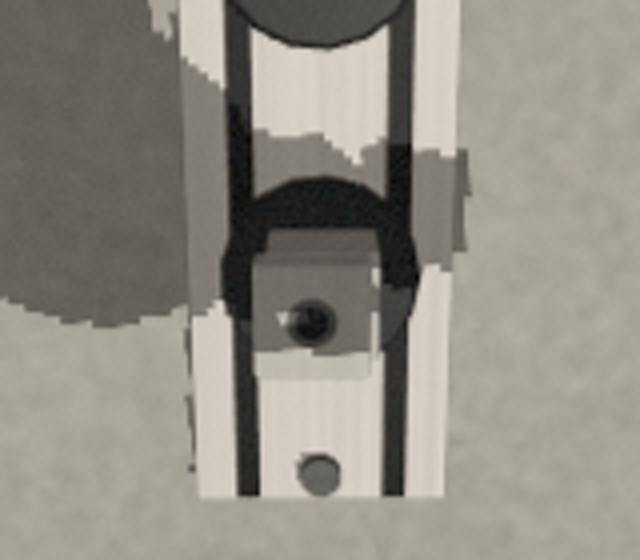

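Block_10 slid in contact and is about 1 mm from flush. The squeezes come next.

```bash
python3 - <<'E'
from h import *
S=SEAT[0]
def squeeze(phi):
    movep((*S,.10),rv(phi)); print("touch",move_l((*S,.0235),.12,until_force=8)); grab(25); s=get_state()
    print("gap",s["finger_gap"],s["contact_force"]); let_go(); move_l((*S,.10),.25)
squeeze(PHI)
c=[p for p in (PHI+np.pi/2,PHI-np.pi/2) if ik((*S,.0235),rv(p)) is not None]; print(c)
q=get_state()["q"]; phi=min(c,key=lambda p:abs(ik((*S,.0235),rv(p))[5])); squeeze(phi)
f,b=look("block_10",S,.040)
c=cv2.resize(f["img"][120:260,170:330],None,fx=4,fy=4,interpolation=cv2.INTER_CUBIC); cv2.imwrite("pics/vsq.png",c[:,:,::-1])
print(get_state()["clock"])
E
```

```text
touch False
gap 0.2769963525733438 [-0.22181613 -0.22716953  2.54371124]
[1.4831963267948967, -1.6583963267948965]
touch False
gap 0.27451461682615824 [-0.02444205  1.02481332  2.94568301]
block_10 0.67 [ 0.629  -0.0789 -0.1503  0.2825]
31.3333
```

View pics/vsq.png

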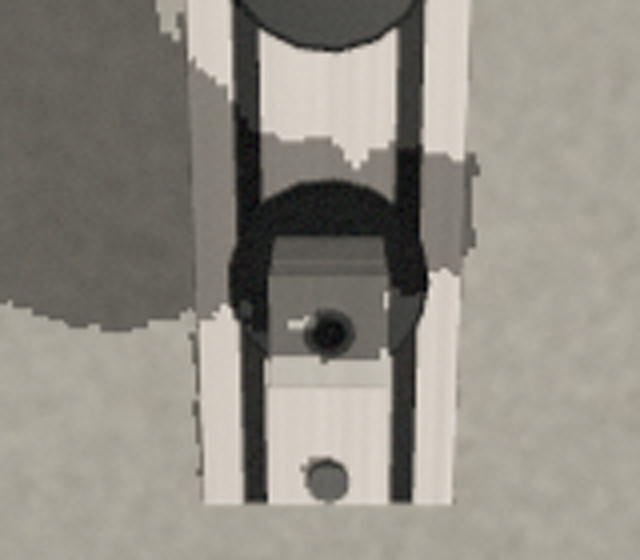

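The sides are flush and square, and both squeezes closed to about 23.4 mm. Now for the 40, 60 and 75 blocks.

```bash
sed -i 's/    movep((xy\[0\],xy\[1\],zt+.04),rv(phi)); move_l/    movep((xy[0],xy[1],zt+.10),rv(phi)); move_l((xy[0],xy[1],zt+.03),.25); move_l/' h.py
python3 - <<'E'
from h import *
f=None
for n,g,zt,i,y in (("block_40",(.44,.15),.004,1,0),("block_60",(.471,.081),.016,2,0),("block_75",(.4305,.0077),.030,3,.2)):
    f,r=look(n,g,.002,phi=y,z=.16)
    if not r or r[3]<.88:
        cv2.imwrite(f"pics/fail_{n}.png",f["img"][:,:,::-1]); print("stop"); break
    f,r=look(n,r[:2],.002,phi=r[2],z=.16)
    if not r or r[3]<.9: print("stop2"); break
    pick(r,zt,up=.11); put(SEAT[i],zt+.018,up=.12 if n=="block_75" else .1)
    f,b=look(n,SEAT[i],.020,z=.19)
    print("clock",get_state()["clock"])
E
```

```text
block_40 0.88 [ 0.4396  0.1589 -0.1361  0.9534]
block_40 0.73 [ 0.4396  0.1591 -0.1286  0.9652]
gap 0.275 force 39.5
touch True dz mm 0.38
block_40 0.57 [ 0.6346 -0.0309 -0.0744  0.9284]
clock 39.1083
block_60 0.9 [ 0.471   0.081  -0.0603  0.9548]
block_60 0.7 [ 0.4708  0.0806 -0.0361  0.9382]
gap 0.275 force 40.7
touch True dz mm 0.38
block_60 0.68 [ 0.6402  0.036  -0.0875  0.926 ]
clock 46.0667
block_75 0.63 [0.4306 0.0079 0.1943 0.964 ]
block_75 0.96 [0.4305 0.0072 0.1931 0.8986]
stop2
```

The look at block_75 missed my gate only narrowly, and both fits agree within 0.7 mm, so I'll proceed.

```bash
python3 - <<'E'
from h import *
pick((.4305,.0076,.194),.030,up=.11); put(SEAT[3],.048,up=.12)
look("block_75",SEAT[3],.020,z=.21)
movep((.50,-.0,.33),rv(PHI)); f=snap("wrist"); cv2.imwrite("pics/end_w.png",f["img"][:,:,::-1])
f=snap("side"); c=cv2.resize(f["img"][120:290,150:360],None,fx=3.5,fy=3.5,interpolation=cv2.INTER_CUBIC); cv2.imwrite("pics/end_s.png",c[:,:,::-1])
print(get_state()["clock"])
E
```

```text
gap 0.278 force 41.4
touch True dz mm 0.38
block_75 0.66 [ 0.6473  0.1129 -0.0919  0.9371]
54.25
```

View pics/end_w.png

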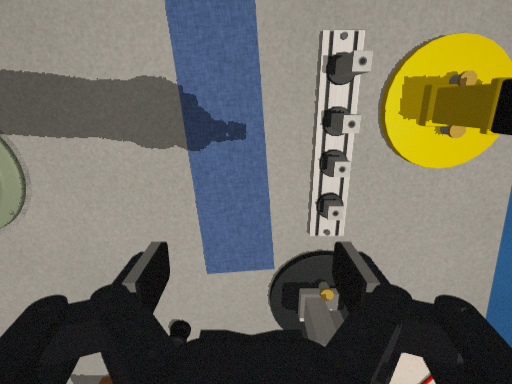

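View pics/end_s.png

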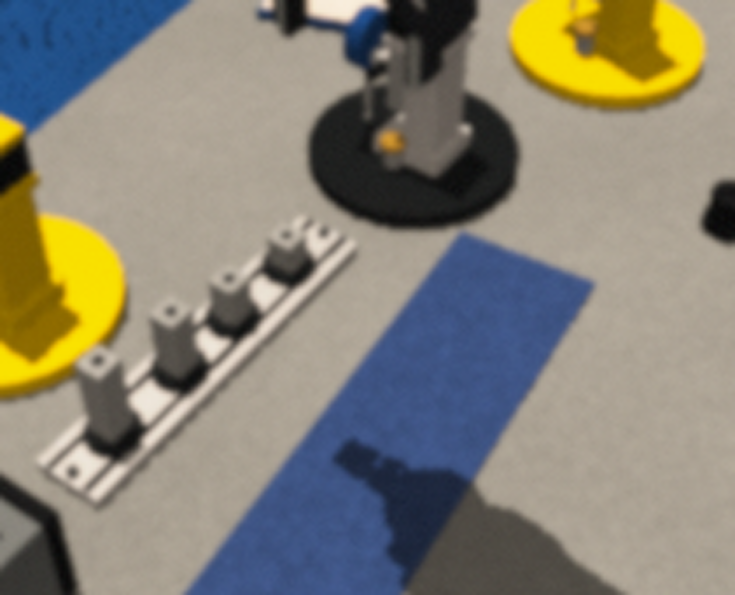

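Both pictures show the steps rising away from the slate rig: 30 (side crop (288,255)), 40 (232,300), 60 (175,345) and 75 (105,400). All stand upright and centred, and the robot is clear.

```bash
python3 -c "
from cell import *
print(sign_off())"
```

```text
the job is handed in; nothing more can be done
None
```

The job is handed in: the lowest step (block_10 wrung flush onto block_20) is on the seat next to the dial gauge, and 40, 60 and 75 follow in rising height, each within about 1.5 mm of its seat centre, after about 54 s of the 128 s allowed.

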